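# Take down the toy tower and put each toy away

## Robot

A 7-joint arm with a two-finger parallel gripper is mounted at the origin on the work surface. World frame = base frame: x ahead of the robot, y to its left, z up, the work surface at z = 0. Lengths are in m, angles in rad, forces in N, time in s.
With the tool pointing down it reaches from about 0.425 to 0.875 m from the base axis. Payload 4.7 kg.
Tool frame: the origin (TCP) lies midway between the tips of the shut fingers; the grasp point (between the pads) lies 19 mm behind it; z points along the fingers, y is the direction in which the jaws open and shut (so a half turn about z gives the same grasp; the last joint's range is limited). The gripper opens to 87 mm and grips with 3 to 60 N. Pads are 19 mm wide; open, the fingers measure 117 mm over their backs; the gripper's body (75 mm by 190 mm) begins 51 mm behind the grasp point.
Start: joints at [-1.238, 0.321, -0.07, 1.45, 0.023, 1.371, -0.057], TCP at [0.204, 0.617, 0.223] pointing down, gripper open.
Joint ranges: [-2.86, 2.86], [-0.3, 2.09], [-1.38, 1.24], [0.06, 2.45], [-1.56, 4.7], [0.09, 2.05], [-2.69, 2.69]. Speed limits (rad/s): [2.57, 2.57, 3.14, 3.14, 3.14, 3.14, 3.14].

## Interface

Orientations are given as a rotation vector (axis times angle).
In Python, from bench import get_state, eyes, job gives the robot as it stands. The module is installed in compiled form; this text tells all that it offers.
- The arm moves only by the shell command python3 -m jog 'ROWS' [FORCE]. ROWS is JSON, a list that holds one entry, the list of rows, each a list of 5 numbers: the opening, from 0 (shut) to 1 (fully open), then the shift along the tool's x, y, z in units of 40 mm (1.0 is 40 mm), then the turn about the tool's z in units of 5 degrees (1.0 is 5 degrees). In form: [[[jaw, dx, dy, dz, turn], ...]]. A call has 1 to 10 rows; each row shifts and turns the commanded pose from where the row before left it, along the tool's axes as they then stand; what a row does not reach is not made up. A row lasts 1/8 s, in which the tool goes at most 62.5 mm and 10.7 degrees, less where a joint would pass 70% of its speed; a pose out of reach is approached as far as the arm can. A call is refused whole if a number of a shift passes 1 or a number of a turn 1, either way. A call with a gripper value outside its range is refused whole. The fingers move at their own pace and stop on an object; FORCE is the grip in N (left out, the last holds). Time passes only in rows, so rows that do not move let the fingers close. It gives the time, the measured TCP pose, the force and the opening at its end, in the units of the state.
- get_state(): the state, without advancing time (a new reading comes with each control period).
- eyes.get_image(name): name is "scene" or "top" or "wrist"; returns (picture, depth): 400x640x3 uint8, red, green, blue; 400x640 float32, m along the optical axis (not along the pixel's ray), 0 where there is no reading.
- eyes.camera_params(name): a dict with "camera_matrix" (3x3 intrinsics, pixels), "pose" (4x4, takes a point from camera to world coordinates); the wrist camera has in their place "mount" (4x4, takes a point from camera to tool coordinates, whose origin is the TCP and whose axes are the flange's). Camera axes: x right, y down, z forward; pixel columns grow to the right and rows downward; lengths in m; the calibration is good to about 2 mm. A picture is of the moment at which its call begins: read the wrist's pose just before it. camera_params takes no time and is no camera call.
- job.close_job(): hands the job in, once; it reports no verdict.
The state is a dict: "time": time; "joint_positions": joint angles; "qd": joint speeds; "joint_torque": joint torques, N m; "position": TCP position; "tool_rot": TCP orientation; "ft_force": force on the tool from outside, world axes, zero at the start; "torque": the same for the moment, N m; "grip_width": opening from 0.0 (shut) to 1.0 (fully open).
Only numpy, scipy, OpenCV 4.12 (cv2) and the standard library are available. Lean on these libraries where they do the work, as an engineer would, in place of code of your own. Each camera call takes 0.05 s, during which the arm holds its last target. There are 200 camera calls.

## Task

A child has built a tower on the bench: a small aluminium car standing across two wooden dominoes, which lie on a toy phone. Take it down from the top, one toy at a time without knocking the rest off, and put each toy in its own place: first the car, standing on its wheels lengthwise on the bed of the flatbed truck, then each domino flat in the free part of the tray that holds the dominoes of its own colour, and last the phone, keys up, down inside its cradle. Set each toy down rather than dropping it, and leave the bowl and the watering can as they are.

Things in the scene. Friction and masses are not known exactly. Their poses are not given: they have to be found in the camera images.
- car_mid (a point): Centre (half-way up) of the small bare-aluminium toy car, 80 long (x, bonnet with yellow lamps at +x) x 36 wide (y) x 30 mm high (z up), 0.12 kg, wheels do not turn. The flat sides to take hold of reach from 6 to 20 mm above the underside of its wheels; above that is a narrower cabin. At the start it stands on top of the tower, its wheels on both dominoes, its length roughly along the phone's. Either way round on the truck is right.
- domino_light_mid (a point): Centre of the pale wooden domino with black pips, 70 (x) x 35 (y) x 12 mm thick (z up), 22 g. It lies flat across the phone, its length roughly square to the phone's length, near one end of the phone or the other; at least 26 mm lie free between the two dominoes.
- domino_dark_mid (a point): Centre of the dark brown wooden domino with white pips, same size and weight, lying across the phone in the same way on the other half.
- phone_mid (a point): Centre of the red plastic toy phone, a flat-topped slab with a green screen and coloured keys, 150 long (x, screen toward +x) x 58 wide (y) x 26 mm thick (z up), 0.18 kg. It lies keys up on the bench and carries the tower. Either way round in the cradle is right.
- truck_bed (a point): Middle of the top face of the flat bed of the wooden toy truck (green cab), which does not move. Bed 34 mm above the bench, 152 long (x, +x toward the cab) 148 mm of it free, 70 wide (y); a green kerb 4 mm high along each long side leaves 62 mm between. The green cab and headboard begin 74 mm from this point at +x and rise 72 mm above the bench; the truck ends 136 mm from this point.
- tray_light_free (a point): Tray of the pale dominoes: medium-brown wood, 140 (x) x 92 mm (y), walls 5 mm thick and 14 mm high, fixed. Two pale dominoes with black pips lie on each other at its +x end. This point is the middle of the free part of the tray's floor, which measures 94 (x) x 82 mm (y) and lies 5 mm above the bench; z up. The domino may lie there in any direction that lets it lie flat on the floor.
- tray_dark_free (a point): The same for the tray of the dark dominoes: an equal brown tray with two dark brown dominoes with white pips at its +x end.
- cradle_floor (a point): Middle of the white floor (two brass contacts at its -x end) inside the red plastic cradle of the phone, fixed; the floor lies 10 mm above the bench, inside 172 (x) x 78 mm (y), with a rim 6 mm thick that stands 8 mm above the floor all round; the phone lies in it with its length along x.
- bowl: White ceramic bowl, 110 mm across and 48 mm high, loose bystander; origin under its middle.
- can: Blue plastic toy watering can, body 62 mm across, 66 mm high, spout with yellow rose to +x, handle to -x, 125 mm long in all, loose bystander; origin under the middle of its body.
Not all that is in view belongs to the job. Of the things that look like the part that bears domino_dark_mid, the smaller one is meant. What is shaped like the part that bears cradle_floor but orange is not meant.

How it is judged:
By the outcome, as a careful person would: the job done as asked, in the order asked, and still so for the second after the job is handed in, with the robot touching nothing.
It also fails if it takes over 112 s, if anything falls off the work surface, if the arm or the gripper's body presses on something with over 40 N, if the wrist force passes 120 N, or if a joint passes its speed limit or range.

## Working session

There is one attempt and no reset: what is moved stays moved. The work goes in short steps, Python scripts to look and compute and a shell command to move; the robot and the scene stay as the last step left them, time stands still between calls to the robot, and variables do not carry over. Pictures are saved under pics/ and viewed, about 12 in all and at most 16, crops included, and the job is handed in when it is done.

```bash
mkdir -p pics; ls; cat > h.py <<'E'
import numpy as np, cv2
from bench import get_state, eyes, job
from scipy.spatial.transform import Rotation as R
def cam(name):
    s=get_state(); p=eyes.camera_params(name); K=np.array(p["camera_matrix"])
    if name=="wrist":
        T=np.eye(4); T[:3,:3]=R.from_rotvec(s["tool_rot"]).as_matrix(); T[:3,3]=s["position"]
        T=T@np.array(p["mount"])
    else: T=np.array(p["pose"])
    return K,T
def shot(name,fn=None):
    K,T=cam(name); im,d=eyes.get_image(name)
    if fn: cv2.imwrite("pics/%s.png"%fn,im[:,:,::-1])
    np.savez("pics/%s.npz"%(fn or name),im=im,d=d,K=K,T=T)
    return im,d,K,T
def load(fn):
    z=np.load("pics/%s.npz"%fn); return z["im"],z["d"],z["K"],z["T"]
def ray(u,v,z,K,T):
    r=T[:3,:3]@np.linalg.inv(K)@np.array([u,v,1.0]); o=T[:3,3]
    return o+r*(z-o[2])/r[2]
def cloud(d,K,T):
    v,u=np.mgrid[:400,:640]; P=np.stack([(u-K[0,2])/K[0,0]*d,(v-K[1,2])/K[1,1]*d,d],-1)
    return P@T[:3,:3].T+T[:3,3]
E
python3 - <<'E'
from h import *
for n in("top","scene"):
    im,d,K,T=shot(n,n+"0"); print(n,K.tolist(),T.round(3).tolist())
s=get_state();print(s)
print(eyes.camera_params("wrist"))
E
```

```text
pics
top [[440.0026489320877, 0.0, 321.72227634699465], [0.0, 440.0026489320877, 198.4650307883976], [0.0, 0.0, 1.0]] [[0.003, -0.988, 0.153, 0.374], [-1.0, -0.002, 0.003, -0.001], [-0.002, -0.153, -0.988, 1.046], [0.0, 0.0, 0.0, 1.0]]
scene [[463.62799898775137, 0.0, 313.5412724398706], [0.0, 463.62799898775137, 203.8239429825411], [0.0, 0.0, 1.0]] [[0.641, 0.459, -0.616, 1.279], [0.767, -0.36, 0.531, -0.658], [0.022, -0.812, -0.583, 0.767], [0.0, 0.0, 0.0, 1.0]]
{'time': 0.1, 'joint_positions': array([-1.23792844,  0.32174661, -0.07011404,  1.45158167,  0.02261821,
        1.37079992, -0.05690453]), 'qd': array([-8.41497426e-04, -2.37653483e-03,  6.14943220e-04, -2.81330698e-03,
        5.84563228e-04,  3.08464211e-05, -1.77599378e-03]), 'joint_torque': array([ 5.31043497e-04, -4.92576313e+01, -4.05096570e-01, -3.13396597e+01,
       -6.39885664e-02,  3.95545817e-02,  7.73181114e-05]), 'position': array([0.20358345, 0.61675865, 0.2215582 ]), 'tool_rot': array([-4.98488275e-01, -3.10161380e+00,  2.73194961e-03]), 'ft_force': array([-0.44168451, -0.08982556,  0.22390699]), 'torque': array([-0.0619813 , -0.01100502, -0.02029216]), 'grip_width': 1.0016866977445078}
{'camera_matrix': array([[343.11684067,   0.        , 320.49564657],
       [  0.        , 343.11684067, 195.44996196],
       [  0.        ,   0.        ,   1.        ]]), 'mount': array([[-3.96216512e-04, -9.52459111e-01, -3.04666187e-01,
         8.53241818e-02],
       [ 9.99999810e-01, -5.20996428e-04,  3.28265366e-04,
        -1.78177721e-04],
       [-4.71389334e-04, -3.04665999e-01,  9.52459136e-01,
        -1.62779952e-01],
       [ 0.00000000e+00,  0.00000000e+00,  0.00000000e+00,
         1.00000000e+00]])}
```

View pics/top0.png

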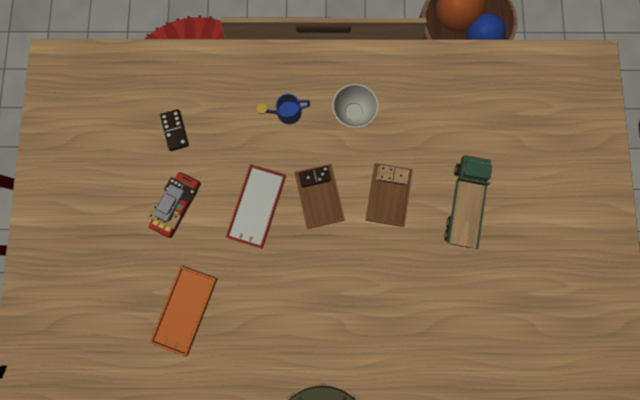

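View pics/scene0.png

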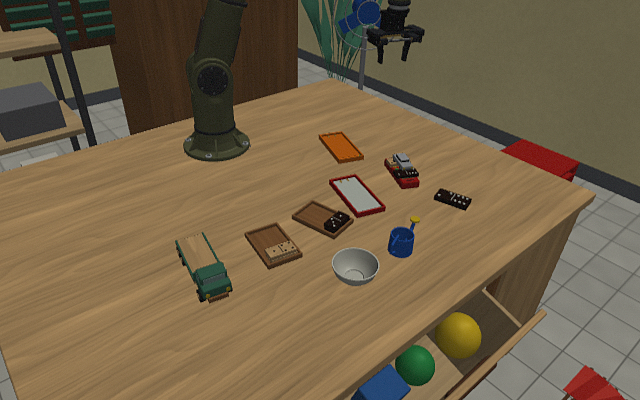

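Top view: the tower is at (174,204), the red cradle with white floor at (256,206) and the orange decoy at (184,310). The dark tray is at (320,197), the pale tray at (389,195) and the truck at (468,202). A larger dark domino lies at (174,130), which is a decoy. The bowl is at (355,106) and the can at (288,108).

```bash
cat > m.py <<'E'
from h import *
im,d,K,T=load("top0")
P=cloud(d,K,T); hsv=cv2.cvtColor(im,cv2.COLOR_RGB2HSV); H,S,V=[hsv[:,:,i].astype(int) for i in range(3)]
def rect(mask,z,name):
    m=mask.astype(np.uint8); n,l,st,c=cv2.connectedComponentsWithStats(m)
    k=1+np.argmax(st[1:,4]); v,u=np.nonzero(l==k)
    Q=np.array([ray(a,b,z,K,T)[:2] for a,b in zip(u,v)],np.float32)
    r=cv2.minAreaRect(Q*1000); (cx,cy),(w,h),a=r
    if w<h: w,h,a=h,w,a+90
    print(name,st[k].tolist(),"c",round(cx,1),round(cy,1),"LxW",round(w,1),round(h,1),"long-axis deg",round(a%180,1),"z med",np.median(P[v,u,2]).round(4))
def box(x0,y0,x1,y1):
    b=np.zeros((400,640),bool); b[y0:y1,x0:x1]=1; return b
z=P[:,:,2]
rect((S<60)&(V>120)&box(225,160,290,250),.010,"cradle white")
rect(((H<8)|(H>172))&(S>140)&box(220,155,292,255),.018,"cradle rim red")
rect((V<110)&box(290,155,350,235),.010,"tray dark outer")
rect((V<115)&box(360,155,420,235),.010,"tray light outer")
rect((z>.02)&(z<.06)&box(440,150,500,255),.034,"truck z")
rect((H>40)&(H<90)&(S>60)&(z>.05)&box(440,150,500,255),.072,"cab")
rect((z>.02)&(z<.09)&box(130,150,220,250),.026,"tower z>20")
rect((z>.031)&(z<.09)&box(130,150,220,250),.038,"tower z>31")
rect((z>.045)&(z<.09)&box(130,150,220,250),.058,"car z>45")
rect(((H<8)|(H>172))&(S>140)&box(130,150,220,250),.026,"phone red")
for u,v in [(256,206),(322,208),(387,207),(466,220),(476,168),(314,176),(392,174)]: print((u,v),P[v,u].round(3))
a=cv2.resize(im[165:242,140:208],None,fx=7,fy=7,interpolation=cv2.INTER_CUBIC)
im2=load("scene0")[0]; b=cv2.resize(im2[145:195,375:425],(324,324),interpolation=cv2.INTER_CUBIC)
c=np.zeros((a.shape[0],a.shape[1]+324,3),np.uint8); c[:,:a.shape[1]]=a; c[:324,a.shape[1]:]=b
cv2.imwrite("pics/tower.png",c[:,:,::-1])
E
python3 m.py
```

```text
cradle white [230, 168, 52, 77, 2280] c 517.6 158.7 LxW 171.3 76.6 long-axis deg 163.4 z med 0.0107
cradle rim red [226, 165, 59, 83, 407] c 517.1 157.5 LxW 182.6 89.6 long-axis deg 163.2 z med 0.0178
tray dark outer [295, 164, 49, 65, 2164] c 541.3 8.3 LxW 141.2 89.5 long-axis deg 13.2 z med 0.0067
tray light outer [366, 163, 46, 64, 1806] c 545.3 -157.9 LxW 141.8 92.7 long-axis deg 170.4 z med 0.0061
truck z [445, 155, 46, 94, 2439] c 526.9 -339.8 LxW 213.9 81.7 long-axis deg 168.8 z med 0.0347
cab [459, 156, 33, 28, 569] c 592.2 -345.9 LxW 66.9 57.3 long-axis deg 78.4 z med 0.0709
tower z>20 [147, 172, 52, 66, 1773] c 521.0 353.1 LxW 151.2 75.0 long-axis deg 150.3 z med 0.0383
tower z>31 [147, 177, 51, 52, 1187] c 518.5 349.7 LxW 107.8 73.4 long-axis deg 150.1 z med 0.0488
car z>45 [154, 184, 30, 38, 611] c 517.0 349.3 LxW 80.7 41.1 long-axis deg 155.0 z med 0.0597
phone red [175, 172, 25, 19, 191] c 574.3 319.5 LxW 59.0 21.0 long-axis deg 63.7 z med 0.0255
(256, 206) [0.516 0.157 0.013]
(322, 208) [0.513 0.001 0.003]
(387, 207) [ 0.515 -0.153  0.01 ]
(466, 220) [ 0.481 -0.331  0.036]
(476, 168) [ 0.596 -0.348  0.07 ]
(314, 176) [0.585 0.02  0.03 ]
(392, 174) [ 0.591 -0.164  0.028]
```

View pics/tower.png

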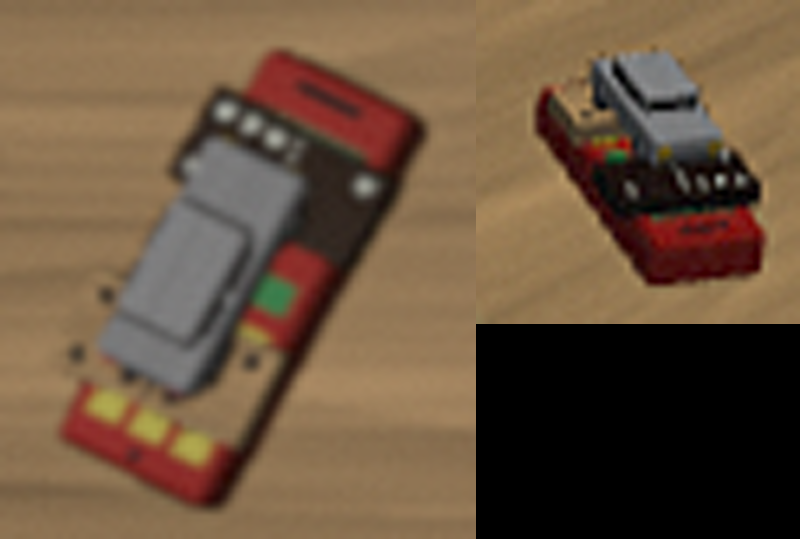

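The tower shows the dark domino toward the screen end (far, crop 280,180), the pale one toward the keys (crop 170,330), and the car across both. The domino at (174,130) lies loose on the bench and is longer, so it's the decoy. All the sizes match the text. Next I move over the tower for a close look.

```bash
python3 -m jog '[[[1,-0.95,-0.39,0.05,0],[1,-0.95,-0.39,0.05,0],[1,-0.95,-0.39,0.05,0],[1,-0.95,-0.39,0.05,0],[1,-0.95,-0.39,0.05,0],[1,-0.95,-0.39,0.05,0],[1,-0.95,-0.39,0.05,0],[1,-0.95,-0.39,0.05,0],[1,-0.95,-0.39,0.05,0],[1,-0.95,-0.39,0.05,0]]]' 25
python3 -m jog '[[[1,0,0,0,0],[1,0,0,0,0]]]'
python3 - <<'E'
from h import *
s=get_state(); print(s["position"],s["tool_rot"],s["time"])
im,d,K,T=shot("wrist","w1")
E
```

```text
time: 1.35
position: [0.5164, 0.3489, 0.2021]
tool_rot: [-0.498, -3.101, 0.001]
ft_force: [-0.1, 0.5, 0.2]
grip_width: 1.003
time: 1.6
position: [0.515, 0.3505, 0.2021]
tool_rot: [-0.498, -3.101, 0.0]
ft_force: [-0.3, 0.6, 0.2]
grip_width: 1.004
[0.51501745 0.35046696 0.20207329] [-4.97984712e-01 -3.10057486e+00  7.91377522e-05] 1.6
```

View pics/w1.png

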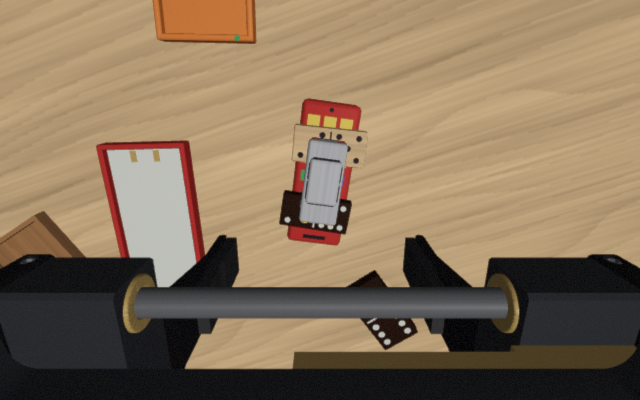

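Wrist view: the car is at (323,180), the pale domino at (330,147), the dark one at (316,212) and the phone runs from (330,110) to (315,235). I'll measure all of them from this picture.

```bash
cat > tower.py <<'E'
import sys
from h import *
im,d,K,T=load(sys.argv[1])
P=cloud(d,K,T); hsv=cv2.cvtColor(im,cv2.COLOR_RGB2HSV); H,S,V=[hsv[:,:,i].astype(int) for i in range(3)]
z=P[:,:,2]; b=np.zeros((400,640),bool); b[90:250,265:380]=1
def r(m,name,zz):
    n,l,st,c=cv2.connectedComponentsWithStats((m&b).astype(np.uint8)); m=l==1+np.argmax(st[1:,4])
    v,u=np.nonzero(m); Q=np.array([ray(a,e,zz,K,T)[:2] for a,e in zip(u,v)],np.float32)*1000
    (cx,cy),(w,h),a=cv2.minAreaRect(Q)
    if w<h: w,h,a=h,w,a+90
    print(name,len(Q),"c",round(cx,1),round(cy,1),"LxW",round(w,1),round(h,1),"deg",round(a%180,1),"z",np.percentile(z[m],[5,50,95]).round(4))
r((z>.0465)&(S<60),"car",.058)
r((z>.0655),"cabin roof",.068)
r((z>.032)&(z<.045)&(V<90),"dark",.038)
r((z>.032)&(z<.045)&(V>130)&(H<30)&(S<140),"light",.038)
r((z>.020)&(z<.032)&((H<8)|(H>172))&(S>140),"phone red",.026)
r((z>.020),"tower",.026)
E
python3 tower.py w1
```

```text
car 3201 c 515.7 351.8 LxW 81.5 36.0 deg 154.1 z [0.057  0.0599 0.0695]
cabin roof 1500 c 513.1 353.3 LxW 43.2 30.0 deg 154.0 z [0.0665 0.0685 0.0698]
dark 1084 c 548.5 333.3 LxW 69.2 36.3 deg 62.1 z [0.0371 0.0387 0.0399]
light 1481 c 488.6 367.7 LxW 69.7 35.5 deg 65.9 z [0.0374 0.0386 0.0399]
phone red 991 c 461.8 378.2 LxW 56.5 24.1 deg 65.5 z [0.0231 0.0262 0.0277]
tower 9045 c 518.2 352.0 LxW 150.9 74.7 deg 151.0 z [0.0253 0.0389 0.069 ]
```

```bash
python3 -m jog '[[[1,0,0.04,0.5,0.8],[1,0,0,0.8,0.75],[1,0,0,0.8,0],[1,0,0,0.8,0],[1,0,0,0.6,0],[1,0,0,0.3,0],[1,0,0,0.1,0],[1,0,0,0,0]]]'
python3 -m jog '[[[0.2,0,0,0,0],[0.2,0,0,0,0],[0.2,0,0,0,0],[0.2,0,0,0,0],[0.2,0,0,0,0],[0.2,0,0,0,0]]]' 25
```

```text
time: 2.65
position: [0.5164, 0.3522, 0.0473]
tool_rot: [0.706, 3.061, 0.002]
ft_force: [-0.4, 0.8, 0.8]
grip_width: 0.997
time: 3.4
position: [0.5162, 0.3516, 0.0465]
tool_rot: [-0.707, -3.061, -0.0]
ft_force: [0.0, -0.7, 0.6]
grip_width: 0.408
```

```bash
python3 -m jog '[[[0.2,0,0,-0.2,0],[0.2,0,0,-0.5,0],[0.2,0,0,-0.8,0],[0.2,0,0,-0.9,0],[0.2,0,0,-0.8,0],[0.2,0,0,-0.3,0],[0.2,-0.3,-0.65,0,0],[0.2,-0.42,-0.92,0,0],[0.2,-0.42,-0.92,0,0],[0.2,-0.42,-0.92,0,0]]]'
python3 - <<'E'
from h import *
shot("top","t1")
E
python3 -m jog '[[[0.2,-0.42,-0.92,0,0],[0.2,-0.42,-0.92,0,0],[0.2,-0.42,-0.92,0,0],[0.2,-0.42,-0.92,0,0],[0.2,-0.42,-0.92,0,0],[0.2,-0.42,-0.92,0,0],[0.2,-0.42,-0.92,0,0],[0.2,-0.42,-0.92,0,0],[0.2,-0.42,-0.92,0,0],[0.2,-0.42,-0.92,0,0]]]'
python3 -m jog '[[[0.2,-0.42,-0.92,0,-1],[0.2,-0.42,-0.92,0,-1],[0.2,-0.4,-0.9,0,-0.96],[0.2,0,0,0,0],[0.2,0,0,0,0]]]'
python3 - <<'E'
from h import *
s=get_state(); print(s["position"],s["tool_rot"],s["time"])
im,d,K,T=shot("wrist","w2")
E
```

```text
time: 4.65
position: [0.512, 0.2001, 0.1863]
tool_rot: [-0.707, -3.061, 0.001]
ft_force: [0.4, -0.3, -0.9]
grip_width: 0.407
time: 5.95
position: [0.5017, -0.2038, 0.1864]
tool_rot: [-0.707, -3.061, -0.001]
ft_force: [0.9, 0.6, -1.5]
grip_width: 0.414
time: 6.58
position: [0.5088, -0.3217, 0.186]
tool_rot: [-0.307, -3.126, -0.002]
ft_force: [-0.5, 0.6, -1.4]
grip_width: 0.409
[ 0.50882967 -0.3217383   0.18602003] [-3.07453192e-01 -3.12551091e+00 -1.83119764e-03] 6.575
```

View pics/w2.png

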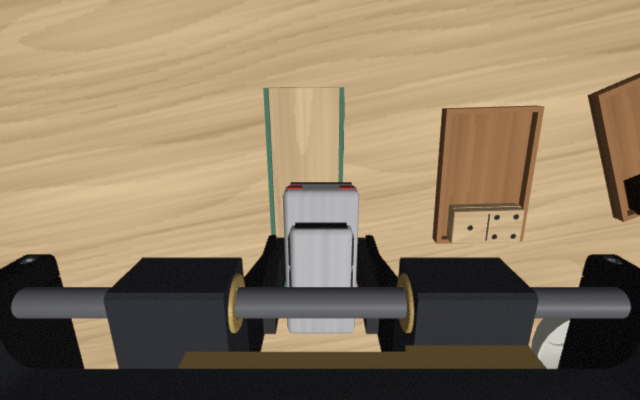

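The car hangs level in the jaws. The truck's green kerbs show at columns 268 and 343 with the rear end at row 88, and the pale tray's outer corners are at (445,107) to (520,240).

```bash
python3 - <<'E'
from h import *
im,d,K,T=load("w2"); hsv=cv2.cvtColor(im,cv2.COLOR_RGB2HSV); H,S,V=[hsv[:,:,i].astype(int) for i in range(3)]
g=(H>65)&(H<95)&(S>90)
def world(m,z): v,u=np.nonzero(m); return np.array([ray(a,b,z,K,T)[:2] for a,b in zip(u,v)])*1000
col=np.arange(640)[None,:]; row=np.arange(400)[:,None]
L=world(g&(col>250)&(col<285)&(row<230),.038); Rr=world(g&(col>330)&(col<360)&(row<182),.038)
def fit(Q): vx,vy,x,y=cv2.fitLine(Q.astype(np.float32),cv2.DIST_HUBER,0,.01,.01).ravel(); 
fits=[]
for Q in(L,Rr):
    f=cv2.fitLine(Q.astype(np.float32),cv2.DIST_HUBER,0,.01,.01).ravel(); f[:2]*=np.sign(f[0]); fits.append(f); print(len(Q),f.round(2),np.degrees(np.arctan2(f[1],f[0])).round(2))
dirn=(fits[0][:2]+fits[1][:2]); dirn/=np.linalg.norm(dirn); n=np.array([-dirn[1],dirn[0]])
off=[f[2:]@n for f in fits]; print("kerb gap",abs(off[0]-off[1]))
rear=[np.percentile(Q@dirn,1) for Q in(L,Rr)]; print("rear",rear)
c=n*np.mean(off)+dirn*(np.mean(rear)+76); print("bed mid",c)
s=get_state();p=s["position"][:2]*1000;print("TCP along/across rel bed mid",(p-c)@dirn,(p-c)@n)
# pale tray: outer rim at z=.014
P=cloud(d,K,T); z=P[:,:,2]
m=(V<150)&(S>90)&(H<25)&(col>425)&(col<560)&(row>100)&(row<250)
m|=((z>.008)&(col>425)&(col<560)&(row>100)&(row<250))
cs,_=cv2.findContours(m.astype(np.uint8),cv2.RETR_EXTERNAL,cv2.CHAIN_APPROX_NONE); c0=max(cs,key=cv2.contourArea)
Q=np.array([ray(a,b,.014,K,T)[:2] for a,b in c0[:,0]],np.float32)*1000
print("pale tray",cv2.minAreaRect(Q))
E
```

```text
317 [ 9.8000e-01 -1.9000e-01  4.7749e+02 -3.6351e+02] -10.93
208 [ 9.8000e-01 -1.8000e-01  4.7161e+02 -2.9525e+02] -10.23
kerb gap 66.02023
rear [np.float64(476.90930327158793), np.float64(477.54663366885063)]
bed mid [ 500.3621511  -334.20360502]
TCP along/across rel bed mid 6.218332967444281 14.433607773514202
pale tray ((545.019775390625, -159.771728515625), (97.91151428222656, 141.47113037109375), 80.44673156738281)
```

```bash
python3 -m jog '[[[0.2,0.15,-0.36,0.3,-0.1],[0.2,0,0,0.8,0],[0.2,0,0,0.9,0],[0.2,0,0,0.8,0],[0.2,0,0,0.4,0],[0.2,0,0,0.25,0],[0.2,0,0,0,0],[0.2,0,0,0,0]]]'
python3 -m jog '[[[0.2,0,0,0.05,0],[0.2,0,0,0,0]]]'
```

```text
time: 7.62
position: [0.5011, -0.3361, 0.0497]
tool_rot: [0.293, 3.126, -0.001]
ft_force: [0.0, -0.3, 0.1]
grip_width: 0.408
time: 7.88
position: [0.5004, -0.3357, 0.0469]
tool_rot: [0.293, 3.127, 0.0]
ft_force: [0.7, 0.5, -1.4]
grip_width: 0.409
```

```bash
python3 -m jog '[[[0.2,0,0,0.05,0],[0.2,0,0,0,0]]]'
python3 -m jog '[[[0.2,0,0,0.03,0],[0.2,0,0,0.02,0],[0.2,0,0,0,0]]]'
```

```text
time: 8.12
position: [0.5001, -0.3355, 0.0444]
tool_rot: [-0.293, -3.128, -0.0]
ft_force: [-0.3, 0.5, -1.2]
grip_width: 0.411
time: 8.5
position: [0.5003, -0.3356, 0.0426]
tool_rot: [0.293, 3.128, 0.0]
ft_force: [-0.1, 0.3, -0.8]
grip_width: 0.409
```

```bash
python3 -m jog '[[[0.2,0,0,0.02,0],[0.2,0,0,0,0],[0.2,0,0,0,0]]]'
```

```text
time: 8.88
position: [0.5003, -0.3356, 0.0425]
tool_rot: [0.293, 3.128, 0.001]
ft_force: [-1.5, 0.8, 5.6]
grip_width: 0.413
```

```bash
python3 -m jog '[[[0.9,0,0,0,0],[0.9,0,0,0,0],[0.9,0,0,0,0],[0.9,0,0,-0.3,0],[0.9,0,0,-0.7,0],[0.9,0,0,-0.9,0],[0.9,0,0,-0.9,0],[0.9,0,0,-0.7,0],[0.9,0.195,0.957,-0.2,0],[0.9,0.195,0.957,0,0]]]'
python3 -m jog '[[[0.63,0.195,0.957,0,0],[0.63,0.195,0.957,0,0],[0.63,0.195,0.957,0,0],[0.63,0.195,0.957,0,0],[0.63,0.195,0.957,0,0],[0.63,0.195,0.957,0,0],[0.63,0.195,0.957,0,0],[0.63,0.195,0.957,0,0],[0.63,0.195,0.957,0,0],[0.63,0.195,0.957,0,0]]]'
python3 -m jog '[[[0.63,0.195,0.957,0,0],[0.63,0.195,0.957,0,0],[0.63,0.195,0.957,0,0],[0.63,0.195,0.957,0,0],[0.63,0.195,0.957,0,0],[0.63,0.195,0.957,0,0],[0.63,0,0,0,-1],[0.63,0,0,0,-1],[0.63,0,0,0,-1],[0.63,0,0,0,-1]]]'
python3 -m jog '[[[0.63,0,0,0,-1],[0.63,0,0,0,-1],[0.63,0,0,0,-1],[0.63,0,0,0,-1],[0.63,0,0,0,-1],[0.63,0,0,0,-1],[0.63,0,0,0,-1],[0.63,0,0,0,-1],[0.63,0,0,0,-1],[0.63,0,0,0,-1]]]'
python3 -m jog '[[[0.63,0,0,0,-1],[0.63,0,0,0,-0.3],[0.63,0,0,0,0]]]'
python3 - <<'E'
from h import *
s=get_state(); print(s["position"],s["tool_rot"],s["time"],s["joint_positions"].round(2))
im,d,K,T=shot("wrist","w3"); a,*_=shot("top","t2")
c=np.vstack([im,cv2.resize(a[140:260,120:510],(640,197))]); cv2.imwrite("pics/v3.png",c[:,:,::-1])
E
```

```text
time: 10.12
position: [0.4996, -0.2576, 0.1917]
tool_rot: [0.296, 3.125, -0.001]
ft_force: [0.1, -0.0, -0.1]
grip_width: 0.899
time: 11.38
position: [0.4939, 0.1341, 0.1908]
tool_rot: [0.294, 3.126, 0.001]
ft_force: [1.2, -0.0, -0.1]
grip_width: 0.628
time: 12.62
position: [0.4908, 0.3674, 0.1907]
tool_rot: [-0.258, 3.13, 0.0]
ft_force: [-0.6, -0.2, -1.0]
grip_width: 0.628
time: 13.88
position: [0.4908, 0.3673, 0.1907]
tool_rot: [-1.556, 2.728, -0.001]
ft_force: [-0.4, -0.6, -0.6]
grip_width: 0.63
time: 14.25
position: [0.4906, 0.3674, 0.1902]
tool_rot: [-1.704, 2.639, -0.0]
ft_force: [-0.3, -0.4, 0.2]
grip_width: 0.631
[0.49057597 0.36743168 0.19021534] [-1.70411077e+00  2.63858134e+00 -2.53550579e-04] 14.25 [-0.67  0.26 -0.02  1.59  0.01  1.29  2.03]
```

View pics/v3.png

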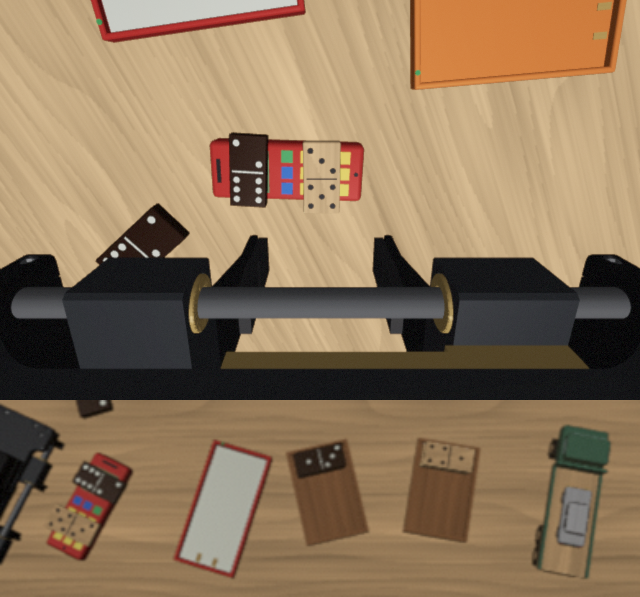

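The car stands on the bed, clear of the kerbs and the cab. Both dominoes are where they were: pale at (321,177), dark at (249,170).

```bash
sed -i 's/b\[90:250,265:380\]=1/x0,x1,y0,y1=map(int,sys.argv[2:6]); b[y0:y1,x0:x1]=1/' tower.py; sed -i '/"car"/d;/cabin/d' tower.py; python3 tower.py w3 205 370 125 220
```

```text
dark 2248 c 548.5 332.3 LxW 69.7 35.4 deg 62.4 z [0.0371 0.0387 0.0399]
light 2390 c 488.7 367.3 LxW 68.6 34.9 deg 65.6 z [0.0374 0.0386 0.0398]
phone red 1361 c 520.3 348.9 LxW 57.2 36.1 deg 65.7 z [0.0242 0.0266 0.0279]
tower 9792 c 519.5 352.7 LxW 149.6 75.0 deg 150.2 z [0.0254 0.0377 0.0397]
```

```bash
python3 -m jog '[[[0.63,0.02,0.04,0.5,0],[0.63,0,0,0.9,0],[0.63,0,0,0.9,0],[0.63,0,0,0.8,0],[0.63,0,0,0.5,0],[0.63,0,0,0.3,0],[0.63,0,0,0.1,0],[0.63,0,0,0,0],[0.63,0,0,0,0]]]'
```

```text
time: 15.48
position: [0.4893, 0.368, 0.0309]
tool_rot: [-1.705, 2.636, 0.0]
ft_force: [0.4, 0.2, 0.5]
grip_width: 0.631
```

```bash
python3 -m jog '[[[0.63,0,0,0.04,0],[0.2,0,0,0,0],[0.2,0,0,0,0],[0.2,0,0,0,0],[0.2,0,0,0,0],[0.2,0,0,0,0]]]' 12
python3 -m jog '[[[0.2,0,0,-0.15,0],[0.2,0,0,-0.4,0],[0.2,0,0,-0.9,0],[0.2,0,0,-0.9,0],[0.2,0,0,-0.9,0],[0.2,0,0,-0.6,0],[0.2,0,0,0,0]]]'
```

```text
time: 16.23
position: [0.4887, 0.3675, 0.0282]
tool_rot: [-1.706, 2.638, 0.0]
ft_force: [-0.4, 0.8, 1.9]
grip_width: 0.399
time: 17.1
position: [0.49, 0.3686, 0.1857]
tool_rot: [-1.703, 2.633, 0.001]
ft_force: [0.4, -0.3, 0.3]
grip_width: 0.404
```

```bash
python3 -m jog '[[[0.2,0,0,0,1],[0.2,0,0,0,1],[0.2,0,0,0,1],[0.2,0,0,0,1],[0.2,0,0,0,1],[0.2,0,0,0,1],[0.2,0,0,0,1],[0.2,0,0,0,1],[0.2,0,0,0,1],[0.2,0,0,0,1]]]'
python3 -m jog '[[[0.2,0,0,0,1],[0.2,0,0,0,1],[0.2,0,0,0,1],[0.2,0,0,0,1],[0.2,0,0,0,1],[0.2,-0.221,-0.912,0,0],[0.2,-0.221,-0.912,0,0],[0.2,-0.221,-0.912,0,0],[0.2,-0.221,-0.912,0,0],[0.2,-0.221,-0.912,0,0]]]'
python3 -m jog '[[[0.2,-0.221,-0.912,0,0],[0.2,-0.221,-0.912,0,0],[0.2,-0.221,-0.912,0,0],[0.2,-0.221,-0.912,0,0],[0.2,-0.221,-0.912,0,0],[0.2,-0.221,-0.912,0,0],[0.2,-0.221,-0.912,0,0],[0.2,-0.221,-0.912,0,0],[0.2,-0.2,-0.9,0,0],[0.2,0,0,0,0]]]'
python3 -m jog '[[[0.2,0,0,0,0]]]'
python3 - <<'E'
from h import *
s=get_state(); print(s["position"],s["tool_rot"],s["time"])
im,d,K,T=shot("wrist","w4")
E
```

```text
time: 18.35
position: [0.488, 0.3669, 0.1809]
tool_rot: [0.427, -3.111, 0.002]
ft_force: [-0.7, 0.6, 0.2]
grip_width: 0.4
time: 19.6
position: [0.5023, 0.1788, 0.181]
tool_rot: [-0.252, -3.13, 0.001]
ft_force: [1.0, -0.4, -1.3]
grip_width: 0.4
time: 20.85
position: [0.5269, -0.1597, 0.1813]
tool_rot: [-0.262, -3.129, 0.003]
ft_force: [-0.1, 0.4, -0.9]
grip_width: 0.4
time: 20.98
position: [0.5278, -0.1551, 0.1813]
tool_rot: [-0.252, -3.13, -0.001]
ft_force: [1.0, 0.3, -0.4]
grip_width: 0.4
[ 0.5277632  -0.15507291  0.18128967] [-2.51998943e-01 -3.12999221e+00 -1.22512382e-03] 20.975
```

View pics/w4.png

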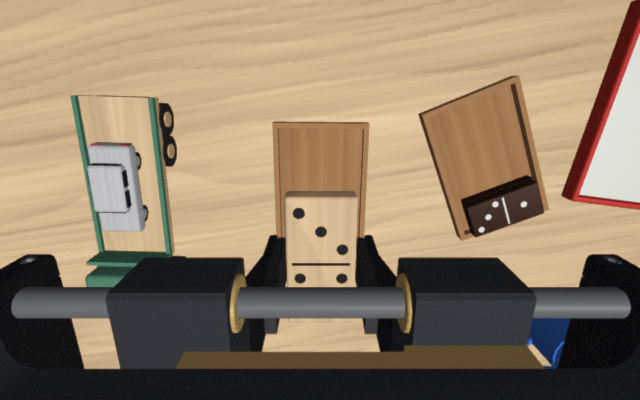

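The domino hangs level, lined up with the pale tray, whose rear corners are at (273,123) and (369,123). The dark tray's corners are at (420,114), (518,77), (546,210) and (462,239).

```bash
python3 - <<'E'
from h import *
im,d,K,T=load("w4")
def w(u,v): return ray(u,v,.014,K,T)[:2]*1000
a,b=w(273,123),w(369,123); e=b-a; print(a,b,np.linalg.norm(e)); n=np.array([-e[1],e[0]])/np.linalg.norm(e); n*=np.sign(n[0])
print("axis",np.degrees(np.arctan2(n[1],n[0])),"free mid",(a+b)/2+n*52)
c=[w(*p) for p in[(420,114),(518,77),(546,210),(462,239)]]
print("dark",c,[np.linalg.norm(c[i]-c[(i+1)%4]) for i in range(4)]); e=c[1]-c[0]; n=np.array([-e[1],e[0]])/np.linalg.norm(e); n*=np.sign(n[0])
print("axis",np.degrees(np.arctan2(n[1],n[0])),"free mid",(c[0]+c[1])/2+n*52)
E
```

```text
[ 469.30859205 -190.89143927] [ 483.88549793 -101.22197578] 90.84656772554588
axis -9.233383608102276 free mid [ 527.92327798 -154.40043613]
dark [array([483.31056099, -52.95680279]), array([464.72382847,  37.54059133]), array([600.08100946,  67.41060749]), array([618.9620392 , -18.74443066])] [np.float64(92.38638952620552), np.float64(138.61379552332957), np.float64(88.19968187527226), np.float64(139.89928501640773)]
axis 11.606248432599942 free mid [524.95396711   2.75350118]
```

```bash
python3 -m jog '[[[0.2,0,0,0.6,0],[0.2,0,0,0.9,0],[0.2,0,0,0.9,0],[0.2,0,0,0.9,0],[0.2,0,0,0.6,0],[0.2,0,0,0.3,0],[0.2,0,0,0,0],[0.2,0,0,0,0]]]'
python3 -m jog '[[[0.2,0,0,0.05,0],[0.2,0,0,0,0],[0.2,0,0,0,0]]]'
```

```text
time: 22.02
position: [0.5293, -0.1558, 0.0152]
tool_rot: [0.251, 3.13, 0.0]
ft_force: [-0.7, 0.6, 0.7]
grip_width: 0.4
time: 22.4
position: [0.5284, -0.1559, 0.0124]
tool_rot: [0.252, 3.131, 0.0]
ft_force: [-0.2, 0.1, -0.8]
grip_width: 0.403
```

```bash
python3 -m jog '[[[0.2,0,0,0.05,0],[0.2,0,0,0.03,0],[0.2,0,0,0,0],[0.2,0,0,0,0]]]'
python3 -m jog '[[[0.2,0,0,0.025,0],[0.2,0,0,0,0],[0.2,0,0,0,0]]]'
```

```text
time: 22.9
position: [0.5282, -0.1559, 0.0089]
tool_rot: [-0.252, -3.131, -0.0]
ft_force: [0.1, 0.2, 0.0]
grip_width: 0.403
time: 23.28
position: [0.5283, -0.1559, 0.0079]
tool_rot: [0.252, 3.131, 0.0]
ft_force: [-0.2, 0.5, -0.3]
grip_width: 0.398
```

```bash
python3 -m jog '[[[0.2,0,0,0.025,0],[0.2,0,0,0,0],[0.2,0,0,0,0]]]'
```

```text
time: 23.65
position: [0.5284, -0.1559, 0.0072]
tool_rot: [0.252, 3.131, 0.0]
ft_force: [-0.5, 0.3, 3.9]
grip_width: 0.402
```

```bash
python3 -m jog '[[[0.5,0,0,0,0],[0.5,0,0,0,0],[0.5,0,0,-0.2,0],[0.5,0,0,-0.5,0],[0.5,0,0,-0.9,0],[0.5,0,0,-0.9,0],[0.63,0,0,-0.9,0],[0.63,0,0,-0.6,0],[0.63,0.112,0.933,-0.2,0],[0.63,0.112,0.933,0,0]]]'
python3 -m jog '[[[0.63,0.112,0.933,0,0],[0.63,0.112,0.933,0,0],[0.63,0.112,0.933,0,0],[0.63,0.112,0.933,0,0],[0.63,0.112,0.933,0,0],[0.63,0.112,0.933,0,0],[0.63,0.112,0.933,0,0],[0.63,0.112,0.933,0,0],[0.63,0.112,0.933,0,0],[0.63,0.112,0.933,0,0]]]'
python3 -m jog '[[[0.63,0.112,0.933,0,0],[0.63,0,0,0,-1],[0.63,0,0,0,-1],[0.63,0,0,0,-1],[0.63,0,0,0,-1],[0.63,0,0,0,-1],[0.63,0,0,0,-1],[0.63,0,0,0,-1],[0.63,0,0,0,-1],[0.63,0,0,0,-1]]]'
python3 -m jog '[[[0.63,0,0,0,-1],[0.63,0,0,0,-1],[0.63,0,0,0,-1],[0.63,0,0,0,-1],[0.63,0,0,0,-1],[0.63,0,0,0,-0.3],[0.63,0,0,0,0],[0.63,0,0,0,0]]]'
python3 - <<'E'
from h import *
s=get_state(); print(s["position"],s["tool_rot"],s["time"])
im,d,K,T=shot("wrist","w5"); a,*_=shot("top","t3")
c=np.vstack([im,cv2.resize(a[140:260,120:510],(640,197))]); cv2.imwrite("pics/v5.png",c[:,:,::-1])
E
```

```text
time: 24.9
position: [0.532, -0.0805, 0.1766]
tool_rot: [0.255, 3.128, 0.001]
ft_force: [-0.1, 0.9, -0.6]
grip_width: 0.626
time: 26.15
position: [0.547, 0.2958, 0.1755]
tool_rot: [0.253, 3.131, 0.0]
ft_force: [0.5, 0.7, 0.6]
grip_width: 0.632
time: 27.4
position: [0.5486, 0.3322, 0.1755]
tool_rot: [-0.969, 2.988, -0.0]
ft_force: [-0.2, -0.1, 0.4]
grip_width: 0.627
time: 28.4
position: [0.5485, 0.3323, 0.1751]
tool_rot: [-1.624, 2.689, -0.0]
ft_force: [-0.1, 0.5, -0.1]
grip_width: 0.636
[0.54845698 0.33231954 0.17508397] [-1.62359399e+00  2.68935884e+00 -1.10827132e-04] 28.4
```

View pics/v5.png

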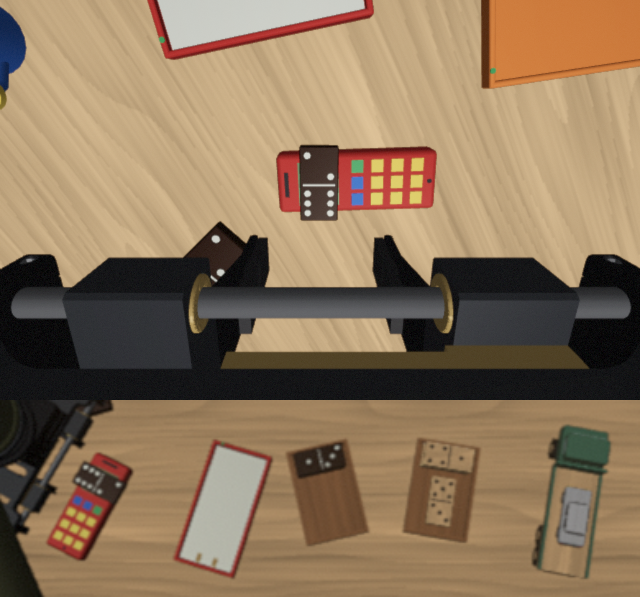

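The pale domino lies flat in its tray. The dark one is at (319,183) on the phone.

```bash
python3 tower.py w5 270 442 138 226 | grep -E "dark|tower"
```

```text
dark 2249 c 549.1 331.7 LxW 69.6 34.7 deg 62.2 z [0.0374 0.0387 0.0398]
tower 9916 c 519.9 351.5 LxW 149.0 73.4 deg 152.3 z [0.0248 0.0271 0.0394]
```

```bash
python3 -m jog '[[[0.63,0,0,0.6,0],[0.63,0,0,0.9,0],[0.63,0,0,0.9,0],[0.63,0,0,0.7,0],[0.63,0,0,0.4,0],[0.63,0,0,0.1,0],[0.63,0,0,0,0],[0.63,0,0,0,0]]]'
```

```text
time: 29.5
position: [0.5493, 0.3329, 0.0324]
tool_rot: [-1.623, 2.687, 0.0]
ft_force: [0.1, -0.0, 0.8]
grip_width: 0.629
```

```bash
python3 -m jog '[[[0.63,0,0,0.08,0],[0.63,0,0,0,0],[0.2,0,0,0,0],[0.2,0,0,0,0],[0.2,0,0,0,0],[0.2,0,0,0,0],[0.2,0,0,0,0]]]' 12
python3 -m jog '[[[0.2,0,0,-0.15,0],[0.2,0,0,-0.4,0],[0.2,0,0,-0.9,0],[0.2,0,0,-0.9,0],[0.2,0,0,-0.9,0],[0.2,0,0,-0.6,0],[0.2,0,0,0,1],[0.2,0,0,0,1],[0.2,0,0,0,1],[0.2,0,0,0,1]]]'
python3 -m jog '[[[0.2,0,0,0,1],[0.2,0,0,0,1],[0.2,0,0,0,1],[0.2,0,0,0,1],[0.2,0,0,0,1],[0.2,0,0,0,1],[0.2,0.263,-0.878,0,0],[0.2,0.263,-0.878,0,0],[0.2,0.263,-0.878,0,0],[0.2,0.263,-0.878,0,0]]]'
python3 -m jog '[[[0.2,0.263,-0.878,0,0],[0.2,0.263,-0.878,0,0],[0.2,0.263,-0.878,0,0],[0.2,0.263,-0.878,0,0],[0.2,0.263,-0.878,0,0],[0.2,0,0,0,0],[0.2,0,0,0,0]]]'
python3 - <<'E'
from h import *
s=get_state(); print(s["position"],s["tool_rot"],s["time"])
im,d,K,T=shot("wrist","w6")
E
```

```text
time: 30.38
position: [0.5485, 0.3324, 0.0278]
tool_rot: [-1.625, 2.689, -0.0]
ft_force: [0.3, 0.6, 0.4]
grip_width: 0.404
time: 31.62
position: [0.5486, 0.3325, 0.1833]
tool_rot: [-1.128, 2.93, 0.001]
ft_force: [1.0, -0.5, -1.2]
grip_width: 0.401
time: 32.88
position: [0.5373, 0.1851, 0.1833]
tool_rot: [-0.336, 3.122, 0.001]
ft_force: [0.1, 0.4, 0.7]
grip_width: 0.403
time: 33.75
position: [0.5235, 0.0042, 0.1827]
tool_rot: [-0.337, 3.122, 0.002]
ft_force: [0.3, 0.8, 0.2]
grip_width: 0.4
[0.5234887  0.00415053 0.18273042] [-3.36539230e-01  3.12196026e+00  1.70530630e-03] 33.75
```

View pics/w6.png

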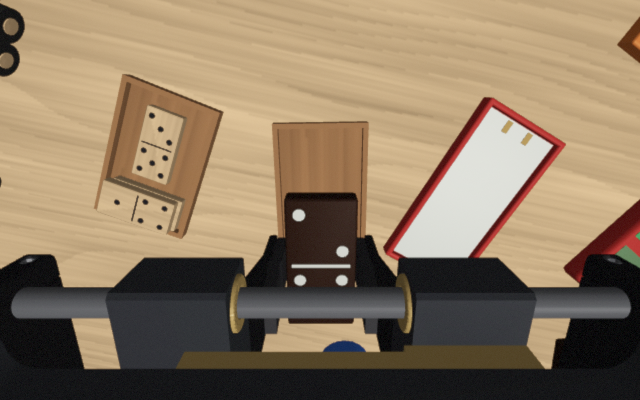

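The dark domino is lined up with its tray, whose rear corners are at (273,123) and (368,122), so I set it down the same way.

```bash
python3 -m jog '[[[0.2,0,0,0.6,0],[0.2,0,0,0.9,0],[0.2,0,0,0.9,0],[0.2,0,0,0.9,0],[0.2,0,0,0.6,0],[0.2,0,0,0.3,0],[0.2,0,0,0.1,0],[0.2,0,0,0.05,0],[0.2,0,0,0,0],[0.2,0,0,0,0]]]'
python3 -m jog '[[[0.2,0,0,0.03,0],[0.2,0,0,0,0],[0.2,0,0,0,0]]]'
```

```text
time: 35.05
position: [0.5238, 0.0034, 0.0085]
tool_rot: [-0.336, 3.122, 0.0]
ft_force: [0.9, -0.1, 0.6]
grip_width: 0.395
time: 35.42
position: [0.5235, 0.0034, 0.0068]
tool_rot: [-0.336, 3.123, 0.0]
ft_force: [1.8, -0.3, 1.0]
grip_width: 0.401
```

```bash
python3 -m jog '[[[0.2,0,0,0.015,0],[0.2,0,0,0,0],[0.2,0,0,0,0]]]'
```

```text
time: 35.8
position: [0.5234, 0.0034, 0.0068]
tool_rot: [-0.336, 3.123, 0.001]
ft_force: [-2.2, 0.4, 7.2]
grip_width: 0.398
```

```bash
python3 -m jog '[[[0.5,0,0,0,0],[0.5,0,0,0,0],[0.5,0,0,-0.2,0],[0.5,0,0,-0.5,0],[0.5,0,0,-0.9,0],[0.5,0,0,-0.9,0],[1,0,0,-0.9,0],[1,0,0,-0.6,0],[1,-0.195,0.949,-0.2,0],[1,-0.195,0.949,0,0]]]'
python3 -m jog '[[[1,-0.195,0.949,0,0],[1,-0.195,0.949,0,0],[1,-0.195,0.949,0,0],[1,-0.195,0.949,0,0],[1,-0.195,0.949,0,0],[1,-0.195,0.949,0,0],[1,-0.195,0.949,0,0],[1,0,0,0,1],[1,0,0,0,1],[1,0,0,0,1]]]'
python3 -m jog '[[[1,0,0,0,1],[1,0,0,0,1],[1,0,0,0,1],[1,0,0,0,1],[1,0,0,0,1],[1,0,0,0,0.2],[1,0,0,0,0],[1,0,0,0,0]]]'
python3 - <<'E'
from h import *
s=get_state(); print(s["position"],s["tool_rot"],s["time"])
im,d,K,T=shot("wrist","w7"); a,*_=shot("top","t4")
c=np.vstack([im,cv2.resize(a[140:260,120:510],(640,197))]); cv2.imwrite("pics/v7.png",c[:,:,::-1])
E
```

```text
time: 37.05
position: [0.523, 0.0814, 0.1757]
tool_rot: [-0.333, 3.121, 0.001]
ft_force: [-0.5, 0.5, -0.4]
grip_width: 0.867
time: 38.3
position: [0.5191, 0.3521, 0.1742]
tool_rot: [0.079, 3.14, -0.0]
ft_force: [-0.5, 0.2, 0.4]
grip_width: 1.002
time: 39.3
position: [0.5191, 0.3521, 0.1741]
tool_rot: [0.778, 3.044, 0.0]
ft_force: [-0.0, -0.3, -0.4]
grip_width: 1.002
[0.51907585 0.35210084 0.17406954] [7.77781463e-01 3.04373674e+00 1.75734520e-04] 39.3
```

View pics/v7.png

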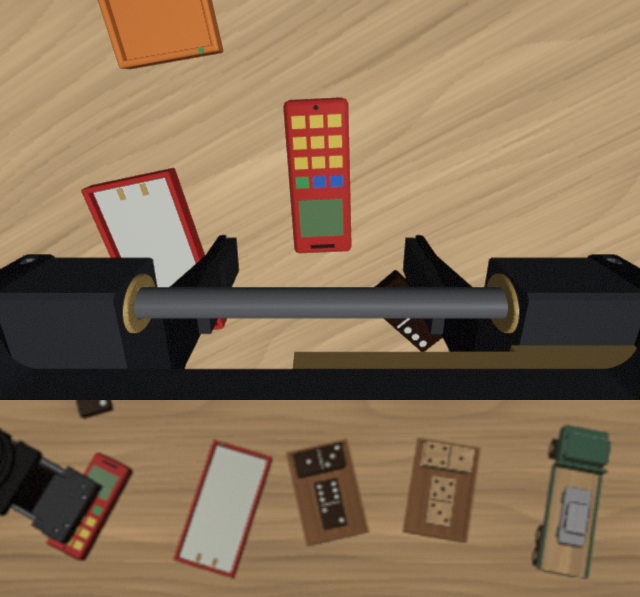

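Both dominoes and the car are in their places. The phone is bare at (320,175).

```bash
python3 tower.py w7 275 362 92 258 | grep -E "tower"; python3 - <<'E'
from h import *
im,d,K,T=load("t1"); hsv=cv2.cvtColor(im,cv2.COLOR_RGB2HSV); H,S,V=[hsv[:,:,i].astype(int) for i in range(3)]
# wrist w1: cradle interior visible corners (z=.018 rim inner / outer)
im,d,K,T=load("w7")
for p in[(83,190),(174,170)]: print(p,ray(*p,.018,K,T)[:2]*1000)
im,d,K,T=load("w1")
a,b=[ray(*p,.018,K,T)[:2]*1000 for p in[(98,146),(188,142)]]; e=b-a; print(a,b,np.linalg.norm(e))
n=np.array([-e[1],e[0]])/np.linalg.norm(e); n*=np.sign(n[0]); print("axis",np.degrees(np.arctan2(n[1],n[0])),"mid",(a+b)/2+n*92)
E
```

```text
(83, 190) [418.07642535 144.49360972]
(174, 170) [444.24453231 233.71152106]
[418.30908469 144.58565296] [443.2319981  233.00486941] 91.86462567008081
axis -15.741665292938478 mid [519.32005492 163.83562066]Traceback (most recent call last):
  File "tower.py", line 12, in <module>
    r((z>.032)&(z<.045)&(V<90),"dark",.038)
    ~^^^^^^^^^^^^^^^^^^^^^^^^^^^^^^^^^^^^^^
  File "tower.py", line 7, in r
    n,l,st,c=cv2.connectedComponentsWithStats((m&b).astype(np.uint8)); m=l==1+np.argmax(st[1:,4])
                                                                              ~~~~~~~~~^^^^^^^^^^
    return _wrapfunc(a, 'argmax', axis=axis, out=out, **kwds)
    return bound(*args, **kwds)
ValueError: attempt to get argmax of an empty sequence
```

```bash
sed -i '/"dark"/d;/"light"/d;/phone red/d' tower.py; python3 tower.py w7 275 362 92 258
```

```text
tower 9373 c 518.0 350.9 LxW 148.4 57.2 deg 154.0 z [0.0246 0.0268 0.0281]
```

```bash
python3 -m jog '[[[1,0.01,-0.04,0.6,-0.45],[1,0,0,0.9,0],[1,0,0,0.9,0],[1,0,0,0.9,0],[1,0,0,0.5,0],[1,0,0,0.2,0],[1,0,0,0.04,0],[1,0,0,0,0],[1,0,0,0,0]]]'
python3 -m jog '[[[0.4,0,0,0,0],[0.4,0,0,0,0],[0.4,0,0,0,0],[0.4,0,0,0,0],[0.4,0,0,0,0]]]' 30
```

```text
time: 40.52
position: [0.5187, 0.3514, 0.0136]
tool_rot: [0.719, 3.057, 0.003]
ft_force: [0.4, -0.3, 0.6]
grip_width: 0.999
time: 41.15
position: [0.518, 0.351, 0.0124]
tool_rot: [0.719, 3.058, 0.0]
ft_force: [-0.1, 0.1, 0.2]
grip_width: 0.661
```

```bash
python3 -m jog '[[[0.4,0,0,-0.15,0],[0.4,0,0,-0.4,0],[0.4,0,0,-0.9,0],[0.4,0,0,-0.9,0],[0.4,0,0,-0.9,0],[0.4,0,0,-0.6,0],[0.4,0,0,0,-1],[0.4,0,0,0,-1],[0.4,-0.27,-0.91,0,0],[0.4,-0.27,-0.91,0,0]]]'
python3 -m jog '[[[0.4,-0.27,-0.91,0,0],[0.4,-0.27,-0.91,0,0],[0.4,-0.27,-0.91,0,0],[0.4,0,0,0,0],[0.4,0,0,0,0]]]'
python3 - <<'E'
from h import *
s=get_state(); print(s["position"],s["tool_rot"],s["time"])
im,d,K,T=shot("wrist","w8")
E
```

```text
time: 42.4
position: [0.5181, 0.2743, 0.1675]
tool_rot: [0.448, 3.108, 0.001]
ft_force: [0.7, -0.5, -1.4]
grip_width: 0.665
time: 43.02
position: [0.5183, 0.1617, 0.1673]
tool_rot: [0.45, 3.108, 0.002]
ft_force: [0.7, -0.2, -1.5]
grip_width: 0.662
[0.51829607 0.16171499 0.16732116] [4.49681328e-01 3.10837411e+00 2.48750746e-03] 43.025
```

View pics/w8.png

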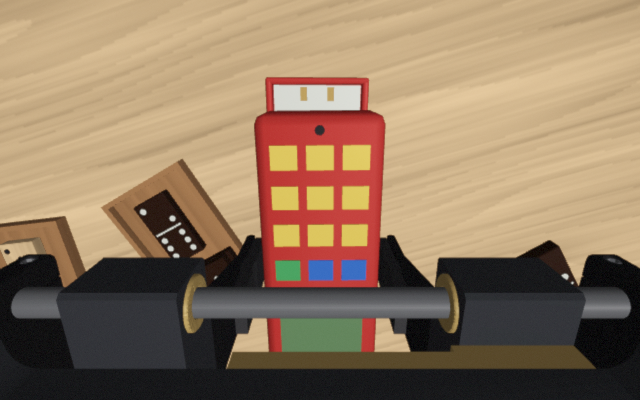

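The phone hangs level over the cradle. The cradle's outer rear corners are at (265,78) and (368,78), and the phone's rear end is at row ~113, columns 255–385.

```bash
python3 - <<'E'
from h import *
im,d,K,T=load("w8"); s=get_state(); p=s["position"]*1000; a=2*np.arctan2(s["tool_rot"][1],s["tool_rot"][0]); x=np.array([np.cos(a),np.sin(a)]); y=np.array([x[1],-x[0]])
def t(u,v,z): q=ray(u,v,z,K,T)[:2]*1000-p[:2]; return (q@x).round(1),(q@y).round(1)
hsv=cv2.cvtColor(im,cv2.COLOR_RGB2HSV); m=((hsv[...,0]<8)|(hsv[...,0]>172))&(hsv[...,1]>120)
for r in(84,92,100,106):
    c=np.nonzero(m[r,230:410])[0]+230; print(r,"rim outer y",t(c.min(),r,.018)[1],t(c.max(),r,.018)[1])
print("rim rear x",t(317,78,.018),"phone rear", t(320,112,p[2]/1000+.013))
for r in(150,200): 
    c=np.nonzero(m[r,230:410])[0]+230; print(r,"phone y",t(c.min(),r,p[2]/1000+.013),t(c.max(),r,p[2]/1000+.013))
print(np.degrees(a),x,y)
E
```

```text
84 rim outer y -47.3 41.0
92 rim outer y -47.6 40.3
100 rim outer y -47.9 40.6
106 rim outer y -47.3 40.8
rim rear x (np.float64(91.3), np.float64(-3.2)) phone rear (np.float64(74.4), np.float64(-0.7))
150 phone y (np.float64(58.2), np.float64(-28.9)) (np.float64(58.0), np.float64(27.0))
200 phone y (np.float64(34.9), np.float64(-28.4)) (np.float64(34.8), np.float64(27.3))
163.6041428585052 [-0.95933439  0.28227209] [0.28227209 0.95933439]
```

```bash
python3 -m jog '[[[0.4,0,-0.06,0.5,0],[0.4,0,0,0.9,0],[0.4,0,0,0.9,0],[0.4,0,0,0.6,0],[0.4,0,0,0.4,0],[0.4,0,0,0.2,0],[0.4,0,0,0,0],[0.4,0,0,0,0]]]'
python3 -m jog '[[[0.4,0,0,0.05,0],[0.4,0,0,0.03,0],[0.4,0,0,0,0],[0.4,0,0,0,0]]]'
```

```text
time: 44.08
position: [0.5183, 0.1591, 0.0274]
tool_rot: [0.45, 3.108, 0.002]
ft_force: [-0.3, 0.1, -1.4]
grip_width: 0.665
time: 44.58
position: [0.5175, 0.1588, 0.0232]
tool_rot: [0.45, 3.109, 0.0]
ft_force: [-0.7, 0.4, -0.6]
grip_width: 0.662
```

```bash
python3 -m jog '[[[0.4,0,0,0.025,0],[0.4,0,0,0,0],[0.4,0,0,0,0]]]'
python3 -m jog '[[[0.4,0,0,0.015,0],[0.4,0,0,0,0],[0.4,0,0,0,0]]]'
```

```text
time: 44.95
position: [0.5176, 0.1588, 0.0223]
tool_rot: [0.45, 3.109, 0.0]
ft_force: [-0.8, -0.5, 0.7]
grip_width: 0.663
time: 45.32
position: [0.5177, 0.1588, 0.0223]
tool_rot: [0.45, 3.109, 0.001]
ft_force: [-2.5, -0.5, 6.3]
grip_width: 0.662
```

The phone touches the cradle floor. I release it, lift, and back off for the final check.

```bash
python3 -m jog '[[[0.85,0,0,0,0],[0.85,0,0,0,0],[0.85,0,0,0,0],[0.85,0,0,-0.2,0],[0.85,0,0,-0.5,0],[0.85,0,0,-0.9,0],[0.85,0,0,-0.9,0],[0.85,0,0,-0.9,0],[0.85,0,0,-0.9,0],[0.85,0,0,-0.3,0]]]'
python3 -m jog '[[[0.85,0.3,0.9,0,0],[0.85,0.3,0.9,0,0],[0.85,0.3,0.9,0,0],[0.85,0.3,0.9,0,0],[0.85,0.3,0.9,0,0],[0.85,0.3,0.9,0,0],[0.85,0,0,0,0],[0.85,0,0,0,0]]]'
python3 - <<'E'
from h import *
a,d,K,T=shot("top","t5"); P=cloud(d,K,T)
def big(q): return cv2.resize(q,None,fx=2,fy=2,interpolation=cv2.INTER_CUBIC)
cv2.imwrite("pics/v9.png",big(a[80:330,130:520])[:,:,::-1])
for n,(x0,x1,y0,y1) in dict(phone=(246,266,195,220),pale=(383,394,193,212),dark=(318,326,192,212),car=(464,476,190,215)).items():
    print(n,np.median(P[y0:y1,x0:x1,2]).round(4))
print(get_state()["position"])
E
```

```text
time: 46.58
position: [0.5188, 0.1591, 0.2086]
tool_rot: [0.449, 3.105, 0.004]
ft_force: [0.4, -0.0, -1.0]
grip_width: 0.848
time: 47.58
position: [0.5097, 0.3852, 0.2046]
tool_rot: [-0.451, -3.109, 0.003]
ft_force: [0.8, -0.1, -0.7]
grip_width: 0.852
phone 0.0363
pale 0.0169
dark 0.0174
car 0.0565
[0.51007359 0.38465835 0.20499736]
```

View pics/v9.png

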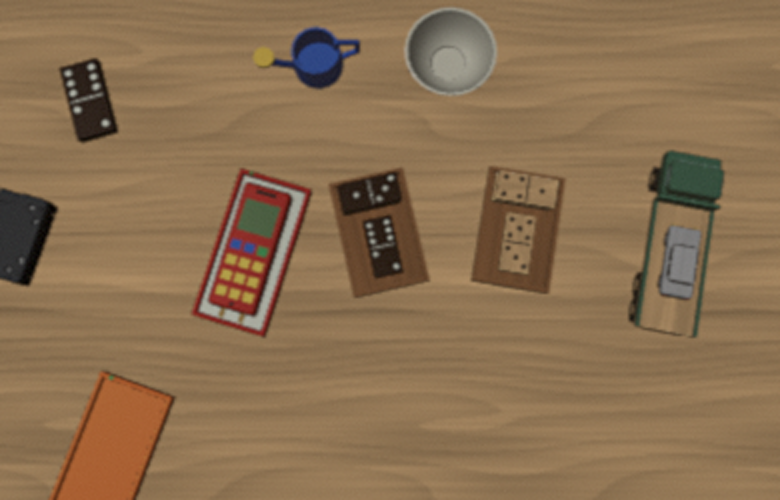

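All is in place: the phone is inside the rim keys up, both dominoes are flat, and the car is on the bed. The bowl, the can and the decoys are untouched.

```bash
python3 -c "
from bench import job
print(job.close_job())"
```

```text
the job is handed in; nothing more can be done
None
```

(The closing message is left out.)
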